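# Bring a cooled glass ball to the polariscope

### The arm

A 6-joint arm with a two-finger parallel gripper is mounted at the origin on the work surface. World frame = base frame: x ahead of the robot, y to its left, z up, the work surface at z = 0. Lengths are in mm, angles in rad, forces in N, time in s.
With the tool pointing down it reaches from about 350 to 975 mm from the base axis. Payload 17.4 kg.
Tool frame: the origin (TCP) lies between the finger pads; the fingertips stand 14 mm ahead of it and the grasp point (between the pads) lies 5 mm behind it; z points along the fingers, y is the line along which they close (so a half turn about z gives the same grasp; the last joint's range is limited). The gripper opens to 85 mm and grips with 20 to 120 N. Pads are 22 mm wide; open, the fingers measure 114 mm over their backs; the gripper's body (76 mm by 85 mm) begins 54 mm behind the grasp point. The pads swing forward as they close: fully open they stand 13 mm farther back than shut.
Start: joints at [1.1, 0.116, 1.442, -0, 1.584, -0.038], TCP at [283.113, 612.764, 245.303] pointing down, gripper open.
Joint ranges: [-2.83, 2.83], [-0.83, 2.19], [0.07, 2.5], [-1.14, 4.28], [0.01, 3], [-2.97, 2.97]. Speed limits (rad/s): [1.89, 1.89, 2.22, 3.14, 3.14, 3.14].

### API

Orientations are given as a unit quaternion [x, y, z, w].
In Python, from station import robot gives the robot as it stands.
- The arm moves only by the tool carry_out, never from a script. Its argument "steps" is a list of rows, each an object with "xyz": the shift along the tool's x, y, z normalised to -1 to 1, where 1 is 120 mm, a list of three; "turn": the turn about the tool's z normalised to -1 to 1, where 1 is pi/4 rad; "fingers": the opening, from 0 (shut) to 1 (fully open). In form: [{"xyz": [x, y, z], "turn": turn, "fingers": fingers}, ...]. A call has 1 to 5 rows; each row is the pose to reach, as a shift and turn from the pose commanded when the call began, along the tool's axes at that moment; what a row does not reach only later rows make up. A row lasts 1/8 s, in which the tool goes at most 62.5 mm and 10.7 degrees, less where a joint would pass 70% of its speed; a pose out of reach is approached as far as the arm can. A call with a number of a shift or a turn outside -1 to 1 is refused whole. A call with a gripper value outside its range is refused whole. The fingers move at their own pace and stop on an object; "newtons" is the grip in N (left out, the last holds). Time passes only in rows, so rows that repeat a pose let the fingers close. It gives the time, the measured TCP pose, the force, the opening and the grip force at its end, in the units of the state.
- robot.state(): the state, without advancing time (a new reading comes with each control period).
- robot.grab_frame(name): name is "side" or "top" or "wrist"; returns the picture (420x560x3 uint8, red, green, blue); there is no depth.
- robot.camera_info(name): a dict with "mtx" (3x3 intrinsics, pixels), "world_to_cam" (4x4, takes a point from world to camera coordinates). Camera axes: x right, y down, z forward; pixel columns grow to the right and rows downward; lengths in mm; the calibration is good to about 2 mm. A picture is of the moment at which its call begins: read the wrist's pose just before it. camera_info takes no time and is no camera call; for the wrist camera it gives the pose at the moment of the call.
- robot.close_job(): hands the job in; it is judged then, once.
The state is a dict: "time": time; "qpos": joint angles; "dq": joint speeds; "tau": joint torques, N m; "tcp_pos": TCP position; "orientation": TCP orientation; "ft_force": force on the tool from outside, world axes, zero at the start; "ft_torque": the same for the moment, N m; "width": finger opening in mm; "grip_force": force on a finger pad.
Only numpy, scipy, OpenCV 4.12 (cv2) and the standard library are available. Lean on these libraries where they do the work, as an engineer would, in place of code of your own. Each camera call takes 0.05 s, during which the arm holds its last target. There are 200 camera calls.

### The job

Take the lid off the cooling canister by its knob and set it down gently, knob up, on the white fibre board. Then lift the graphite tray out of the canister by its wooden grip and carry it level, so that the loose glass ball stays in its pocket and is never touched, to the polariscope for a strain check, without bumping the polariscope or disturbing the other things on the bench. Finish still holding the tray there, level and still: the ball midway between the lit window and the analyser and at the centre of the windows, with the bail turned across the line of sight so that neither of its legs stands in front of or behind the ball.

Things in the scene. Friction and masses are not known exactly. Their poses are not given: they have to be found in the camera images.
- canister: cooling canister: round, open-topped, steel with a thick white fibre lining, heavy, fixed; outer diameter 200 mm, height 135 mm, inner diameter 170 mm, inner floor 22 mm above the bench; small side lugs at +y and -y reach 121 mm from the axis. Origin under its centre on the bench. Starts holding the tray with the ball, covered by the lid; may stand in the middle or at the right
- lid: loose round steel lid, diameter 208 mm, steel disc 10 mm thick, about 0.45 kg; under it a 158 mm white fibre disc, 6 mm thick, sits loosely in the canister's mouth. Origin at the centre of the fibre disc's underside (129 mm above the bench on the canister, 12 mm when laid on the board), z up through the knob
- lid_knob (a point): middle of the lid's black round knob, 44 mm above the lid's origin: diameter 32 mm, from 16 mm below to 12 mm above this point, on a thin stem; the lid's steel top lies 28 mm below this point
- tray: carrying tray: black graphite plate 110 (x) x 70 (y) x 12 (z) mm, about 0.27 kg, with a fixed steel bail: upright 6 mm legs at x = -48 and +48 mm, joined at the top by a bar along x with a wooden grip; 99 mm high in all. In the plate's middle a round pocket, diameter 26 mm, 3 mm deep, holds the loose ball. Origin under the plate's centre, z up. Starts standing on the canister's floor
- tray_grip (a point): centre of the tray's wooden grip, 92 mm above the tray's origin and 65 mm above the ball's centre: a bar along the tray's x, 70 mm long, 14 mm wide (y), 14 mm high; the top of the ball is 47 mm below this point
- tray_pocket (a point): where the centre of the ball is when the ball lies in the middle of its pocket: 27 mm above the tray's origin; axes as the tray's
- ball_center (a point): centre of the cobalt blue solid glass ball, diameter 36 mm, 61 g; it can roll about 3 mm each way in its pocket and rolls out over the rim when the tray tilts by more than about 30 degrees or is jerked
- board: white ceramic fibre board lying on the bench, 250 x 250 x 12 mm, does not move; origin under its centre on the bench, axes along its edges
- scope: polariscope, fixed: grey base plate 160 (x) x 400 (y) mm, its top 16 mm above the bench, carrying a light box at +y and an analyser at -y with a free gap of 240 mm between them, open above and to both sides. Origin on the bench below the viewing point, z up, y along the line of sight through both window centres
- scope_view (a point): viewing point: midway between the lit window and the analyser, on the line through the window centres, 115 mm above the bench; axes as the polariscope's
- scope_light (a point): centre of the lit white round window, diameter 100 mm, on the face (towards the scope's -y) of the white light box: box 150 mm wide in x, 95 mm deep in y, top 180 mm above the bench
- scope_analyser (a point): centre of the analyser's inner face: dark round glass in a black upright ring, outer diameter 130 mm, 16 mm thick in y, top 180 mm above the bench, with a thin pin on top up to 193 mm
- mould: bystander: dark wooden block mould 120 x 98 x 50 mm with two 120 mm handles side by side towards its -x; origin under the centre of the block
- paddle: bystander: graphite paddle (90 x 55 mm black plate) with a wooden handle, lying flat, 250 mm long along its x, 24 mm high; origin on its underside 75 mm from the plate's centre
- nippers: bystander: glass nippers with two orange-brown wooden handles and dark steel jaws, lying flat, 200 mm long along its x, 18 mm high; origin under the pivot
- rod_jar: bystander: clear glass jar, diameter 80 mm, 110 mm high, full of thin coloured glass rods that stick out to 180 mm above the bench; origin under its centre
- flask: bystander: clear glass conical flask with stopper, base diameter 84 mm, 114 mm high; origin under its centre
- caliper: bystander: steel caliper lying flat, 190 mm long along its x, 8 mm high; origin under its middle
- cork_ring: bystander: brown cork ring, outer diameter 90 mm, 28 mm high; origin under its centre

How it is judged (in metres and radians):
On the way, in this order (a step that is already met when the one before it is completed fails the run):
1. the lid lies flat, knob up, on the fibre board and has been let go (x of lid in the frame of board between -0.06 and 0.06 m and y of lid in the frame of board between -0.06 and 0.06 m and z of lid in the frame of board between 0.008 and 0.016 m and angle between lid's own z axis and vertical below 0.1 rad and contact force between the fingers and lid below 0.1 N and linear speed of lid below 0.03 m/s), for 0.2 s.
2. the tray is held clear above the canister's rim with the ball in its pocket (contact force between the fingers and tray above 1 N and distance between ball_center and tray_pocket below 0.008 m and height (world z) of tray above 0.14 m), for 0.1 s.
At the end, for the whole second after the job is handed in: Tray held still by the fingers alone, level within 7 degrees, ball in its pocket, within 25 mm of the line of sight and 50 mm of midway; bail bar at least 26 degrees off the line of sight; lid flat, knob up, let go on the board, its centre within 60 mm of the board's centre along both edges (contact force between the fingers and tray above 1 N and distance between ball_center and tray_pocket below 0.008 m and angle between tray's own z axis and vertical below 0.12 rad and linear speed of tray below 0.03 m/s and x of ball_center in the frame of scope_view between -0.025 and 0.025 m and y of ball_center in the frame of scope_view between -0.05 and 0.05 m and z of ball_center in the frame of scope_view between -0.025 and 0.025 m and angle between the x axis of tray and the y axis of scope, either way round above 0.45 rad and contact force between tray and scope below 0.1 N and x of lid in the frame of board between -0.06 and 0.06 m and y of lid in the frame of board between -0.06 and 0.06 m and z of lid in the frame of board between 0.008 and 0.016 m and angle between lid's own z axis and vertical below 0.1 rad); the arm keeps its last pose, push and grip.
It fails at once if the ball leaves its pocket or the tray is tipped by more than 20 degrees (distance between ball_center and tray_pocket above 0.012 m or angle between tray's own z axis and vertical above 0.35 rad).
It fails at once if the robot touches the glass ball (contact force between any of the fingers, the arm and ball above 0.3 N).
It fails at once if the lid is dropped from more than about 1 cm (contact force between the fingers and lid below 0.1 N and linear speed of lid above 0.5 m/s).
It fails at once if the polariscope is bumped with more than 5 N (contact force between any of the fingers, the arm, tray, lid and scope above 5 N).
It fails at once if a bystander is moved by more than 25 mm or knocked over (distance of any of mould, paddle, nippers, rod_jar, flask, caliper, cork_ring from where it was at the start of the episode above 0.025 m or angle between any of rod_jar, flask's own z axis and vertical above 0.5 rad).
It also fails if it takes over 72 s, if anything falls off the work surface, if the arm or the gripper's body presses on something with over 40 N, if the wrist force passes 120 N, or if a joint passes its speed limit or range.

## Working session

There is one attempt and no reset: what is moved stays moved. The work goes in short steps, Python scripts to look and compute and a tool call to move; the robot and the scene stay as the last step left them, time stands still between calls to the robot, and variables do not carry over. Pictures are saved under pics/ and viewed, at most 10 in all, crops included, and the job is handed in when it is done.

Besides the shell and the picture viewer there is one more tool, called after "Emit:" as name(argument=value, ...) on one line, values as JSON. carry_out: Moves the arm, as the interface text tells. Scaled input: -1 to 1 covers 120 mm each way for a shift and pi/4 rad each way for a turn. Its arguments: {"type":"object","properties":{"steps":{"type":"array"},"newtons":{"type":"number"}},"required":["steps"]}

```bash
mkdir -p pics; ls
python3 - <<'E'
from station import robot
import cv2, numpy as np
np.set_printoptions(suppress=True,precision=3)
s=robot.state();print(s)
for n in("top","side"):
    im=robot.grab_frame(n);cv2.imwrite(f"pics/{n}0.png",im[:,:,::-1]);c=robot.camera_info(n);print(n,c)
print(robot.camera_info("wrist"))
E
```

```text
pics
{'time': 0.0, 'qpos': array([ 1.1  ,  0.116,  1.442,  0.   ,  1.584, -0.038]), 'dq': array([-0.001,  0.002,  0.001,  0.001,  0.001, -0.   ]), 'tau': array([  0.001, -73.197, -63.249,   0.   ,   0.006,   0.   ]), 'tcp_pos': array([283.042, 612.6  , 244.579]), 'orientation': array([ 0.215,  0.977, -0.001, -0.   ]), 'ft_force': array([-0.105, -0.161, -0.01 ]), 'ft_torque': array([-0.001,  0.012,  0.074]), 'grip_force': 0.0, 'width': 85.13690437926623}
top {'mtx': array([[472.851,   0.   , 291.591],
       [  0.   , 472.851, 206.624],
       [  0.   ,   0.   ,   1.   ]]), 'world_to_cam': array([[  -0.021,   -1.   ,   -0.005,  -17.184],
       [  -0.978,    0.022,   -0.208,  552.667],
       [   0.208,    0.001,   -0.978, 1694.314],
       [   0.   ,    0.   ,    0.   ,    1.   ]])}
side {'mtx': array([[454.915,   0.   , 275.066],
       [  0.   , 454.915, 204.226],
       [  0.   ,   0.   ,   1.   ]]), 'world_to_cam': array([[  -0.799,   -0.601,    0.003,  413.711],
       [  -0.41 ,    0.542,   -0.733,  348.001],
       [   0.439,   -0.587,   -0.68 , 1500.858],
       [   0.   ,    0.   ,    0.   ,    1.   ]])}
{'mtx': array([[315.203,   0.   , 273.994],
       [  0.   , 315.203, 209.906],
       [  0.   ,   0.   ,   1.   ]]), 'world_to_cam': array([[   0.419,    0.908,   -0.002, -674.053],
       [   0.872,   -0.402,    0.278,  -36.528],
       [   0.252,   -0.118,   -0.96 ,  380.223],
       [   0.   ,    0.   ,    0.   ,    1.   ]])}
```

View pics/top0.png

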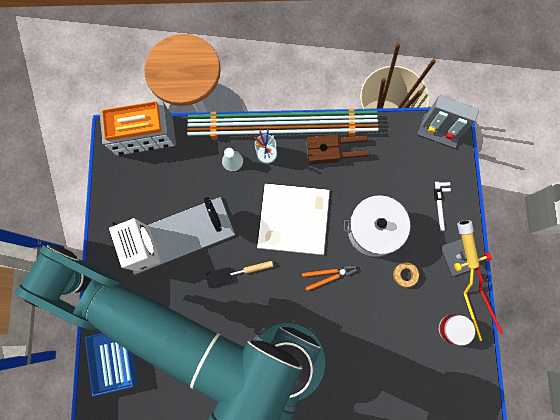

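View pics/side0.png

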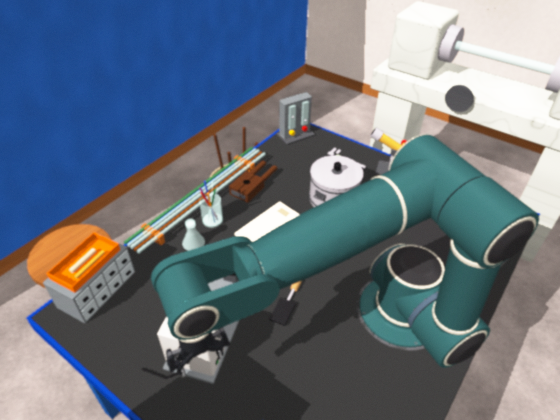

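Top view: canister and lid at about (381,224) with the black knob at its centre, board at (294,218), scope light box at (135,245) and analyser at (213,214). Mould, paddle, nippers, cork ring, flask and jar stand around these. In the side view the knob is at (337,167), and the scope is partly hidden by the arm.

```bash
cat > h.py <<'E'
from station import robot
import cv2, numpy as np
np.set_printoptions(suppress=True,precision=2)
def ray(c,uv):
    M=c["world_to_cam"];R=M[:3,:3];o=-R.T@M[:3,3]
    d=R.T@np.linalg.inv(c["mtx"])@[uv[0],uv[1],1];return o,d/np.linalg.norm(d)
def plane(c,uv,z):
    o,d=ray(c,uv);return o+d*(z-o[2])/d[2]
def tri(obs):
    A=np.zeros((3,3));b=np.zeros(3)
    for c,uv in obs:
        o,d=ray(c,uv);P=np.eye(3)-np.outer(d,d);A+=P;b+=P@o
    p=np.linalg.solve(A,b);return p,[np.linalg.norm((np.eye(3)-np.outer(d,d))@(p-o)) for o,d in (ray(c,uv) for c,uv in obs)]
def proj(c,p):
    q=c["world_to_cam"][:3,:3]@p+c["world_to_cam"][:3,3];q=c["mtx"]@q;return q[:2]/q[2]
def blobs(mask,box,amin=15):
    x0,y0,x1,y1=box;m=np.zeros(mask.shape,np.uint8);m[y0:y1,x0:x1]=mask[y0:y1,x0:x1]
    cs,_=cv2.findContours(m,cv2.RETR_EXTERNAL,cv2.CHAIN_APPROX_NONE)
    return sorted([c for c in cs if cv2.contourArea(c)>=amin],key=cv2.contourArea)[::-1]
def cen(c):
    m=cv2.moments(c);return np.array([m["m10"],m["m01"]])/m["m00"]
def save(n,im): cv2.imwrite(f"pics/{n}.png",im[:,:,::-1])
E
python3 - <<'E'
from h import *
T=cv2.imread("pics/top0.png");S=cv2.imread("pics/side0.png");ct=robot.camera_info("top");cs=robot.camera_info("side")
g=T.max(2);gs=S.max(2)
k=blobs(g<90,(365,205,400,243),10);ks=blobs(gs<90,(325,155,350,176),8)
print([(cen(c),cv2.contourArea(c)) for c in k],[(cen(c),cv2.contourArea(c)) for c in ks])
print("knob",tri([(ct,cen(k[0])),(cs,cen(ks[0]))]))
l=blobs(T.min(2)>140,(340,185,415,260),500)[0];e=cv2.fitEllipse(cv2.convexHull(l));print("lid ell",e,plane(ct,e[0],145))
b=blobs(T.min(2)>150,(250,175,335,262),500)[0];q=cv2.boxPoints(cv2.minAreaRect(b));q=cv2.approxPolyDP(cv2.convexHull(b),6,True)[:,0]
W=np.array([plane(ct,p,12) for p in q]);print("board",q,W,W.mean(0),np.linalg.norm(W-np.roll(W,1,0),axis=1))
crop=np.hstack([cv2.resize(T[185:285,95:250],None,fx=5,fy=5,interpolation=2)]);cv2.imwrite("pics/scope0.png",crop)
E
```

```text
[(array([381.52, 222.91]), 69.0)] [(array([337.2, 167. ]), 42.5)]
knob (array([ 465.5 , -337.97,  164.27]), [np.float64(0.26600486870423484), np.float64(0.26600486870412166)])
lid ell ((378.34503173828125, 225.247314453125), (59.0540657043457, 63.12335968017578), 65.46884155273438) [ 460.55 -330.19  145.  ]
board [[265 184]
 [329 190]
 [322 254]
 [257 247]] [[ 653.18   71.16   12.  ]
 [ 623.87 -173.91   12.  ]
 [ 379.05 -138.6    12.  ]
 [ 410.54  103.4    12.  ]] [516.66 -34.49  12.  ] [244.78 246.82 247.36 244.04]
```

View pics/scope0.png

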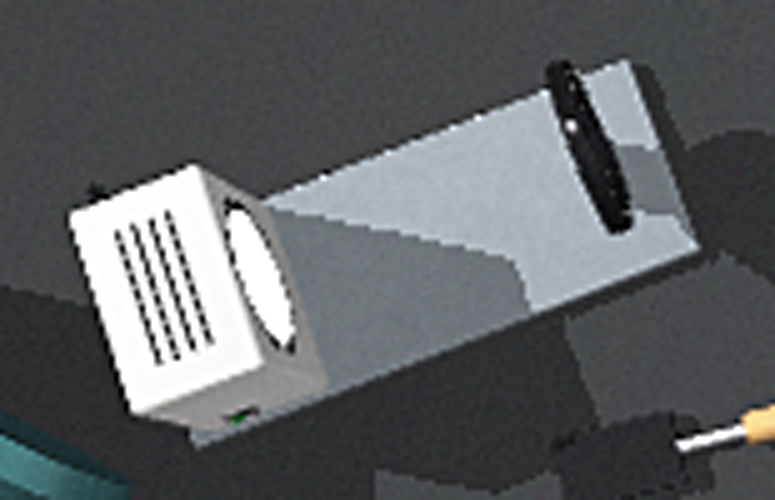

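The scope crop shows base plate corners at crop (630,62), (698,248) and (193,447), box top corners at (197,165), (262,362), (135,415) and (72,213), the lit window at (262,278), and the analyser at (590,145).

Run:
```python
from h import *
ct=robot.camera_info("top")
f=lambda u,v:((u+.5)/5-.5+95,(v+.5)/5-.5+185)
B=np.array([plane(ct,f(*p),16) for p in((630,62),(698,248),(193,447))])
X=np.array([plane(ct,f(*p),180) for p in((197,165),(262,362),(135,415),(72,213))])
print(B,np.linalg.norm(B[1]-B[0]),np.linalg.norm(B[2]-B[1]));print(X,np.linalg.norm(X-np.roll(X,-1,0),axis=1))
c=(B[0]+B[2])/2;y=B[2]-B[1];y/=np.linalg.norm(y);x=B[0]-B[1];x/=np.linalg.norm(x)
print("base centre",c,"y",y,"x",x,"yaw y",np.degrees(np.arctan2(y[1],y[0])),np.degrees(np.arctan2(x[1],x[0])))
fc=(X[0]+X[1])/2;print("front face mid",fc,"view by box",fc-120*y,"xdir box",X[0]-X[1],"view-base in scope",(fc-120*y-c)@x,(fc-120*y-c)@y)
print("window on line z115",plane(ct,f(262,278),115),"analyser",plane(ct,f(590,145),115))
s=robot.state();c=robot.camera_info("wrist");from scipy.spatial.transform import Rotation as R
M=c["world_to_cam"];o=-M[:3,:3].T@M[:3,3];Rt=R.from_quat(s["orientation"]).as_matrix();print("cam in tool",Rt.T@(o-s["tcp_pos"]),Rt)
```

```text
[[604.72 240.89  16.  ]
 [460.15 188.39  16.  ]
 [319.95 560.83  16.  ]] 153.80744125114606 397.9559221748328
[[499.82 512.16 180.  ]
 [363.52 461.75 180.  ]
 [329.77 545.62 180.  ]
 [468.3  596.14 180.  ]] [145.33  90.41 147.46  89.7 ]
base centre [462.33 400.86  16.  ] y [-0.35  0.94  0.  ] x [0.94 0.34 0.  ] yaw y 110.62822702569193 19.960038559508085
front face mid [431.67 486.95 180.  ] view by box [473.95 374.65 180.  ] xdir box [136.3   50.41   0.  ] view-base in scope 1.97178619186122 -28.622246993473556
window on line z115 [430.15 484.37 115.  ] analyser [520.88 253.59 115.  ]
cam in tool [  70.88   -0.33 -129.62] [[-0.91  0.42 -0.  ]
 [ 0.42  0.91 -0.  ]
 [ 0.   -0.   -1.  ]]
```

Emit:
carry_out(steps=[{"xyz":[-0.76,-0.38,-0.46],"turn":-0.2,"fingers":1},{"xyz":[-0.76,-0.38,-0.46],"turn":-0.4,"fingers":1},{"xyz":[-0.76,-0.38,-0.46],"turn":-0.6,"fingers":1},{"xyz":[-0.76,-0.38,-0.46],"turn":-0.8,"fingers":1},{"xyz":[-0.76,-0.38,-0.46],"turn":-1,"fingers":1}])

```text
time: 0.72
tcp_pos: [346.9, 532.9, 300.2]
orientation: [-0.178, 0.984, -0.0, -0.0]
ft_force: [-0.0, -0.1, -1.2]
width: 85.4
grip_force: 0.0
```

Emit:
carry_out(steps=[{"xyz":[-0.27,-0.81,0],"turn":0,"fingers":1},{"xyz":[-0.27,-0.81,0],"turn":0,"fingers":1}])

```text
time: 0.98
tcp_pos: [411.6, 451.6, 300.1]
orientation: [-0.175, 0.984, -0.0, -0.0]
ft_force: [-0.2, -0.1, -0.2]
width: 85.2
grip_force: 0.0
```

Emit:
carry_out(steps=[{"xyz":[-0.27,-0.81,0],"turn":0,"fingers":1},{"xyz":[-0.27,-0.81,0],"turn":0,"fingers":1},{"xyz":[-0.27,-0.81,0],"turn":0,"fingers":1}])

```text
time: 1.35
tcp_pos: [476.1, 371.1, 300.2]
orientation: [-0.174, 0.985, -0.0, -0.0]
ft_force: [0.1, 0.5, 0.2]
width: 85.3
grip_force: 0.0
```

Run:
```python
from h import *
s=robot.state();print(s["tcp_pos"],s["orientation"],s["qpos"],s["time"])
im=robot.grab_frame("wrist");save("w1",im);c=robot.camera_info("wrist");np.savez("w1.npz",im=im,**c)
```

```text
[476.08 371.08 300.21] [-0.17  0.98 -0.   -0.  ] [ 0.62 -0.05  1.52 -0.    1.67 -1.3 ] 1.35
```

View pics/w1.png

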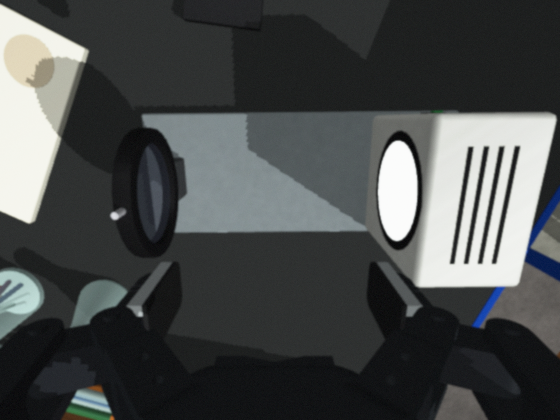

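Wrist view over the scope: lit window at about (399,190), analyser ring at about (147,192) with its inner rim at x≈177, base plate between them. The fingers are well inside the gap.

Run:
```python
from h import *
d=np.load("w1.npz");im=d["im"];c=dict(mtx=d["mtx"],world_to_cam=d["world_to_cam"]);ct=robot.camera_info("top")
T=cv2.imread("pics/top0.png")
w=blobs(im.min(2)>235,(372,125,425,255),200)[0];e=cv2.fitEllipse(cv2.convexHull(w));print(e)
f=lambda u,v:((u+.5)/5-.5+95,(v+.5)/5-.5+185)
L,r=tri([(c,e[0]),(ct,f(262,278))]);print("light",L,r)
# analyser ring: dark blob in wrist and top
a=blobs(im.max(2)<45,(105,120,182,262),300);e2=cv2.fitEllipse(cv2.convexHull(a[0]));print(e2)
A,r=tri([(c,e2[0]),(ct,f(590,145))]);print("analyser",A,r)
u=L-A;n=np.hypot(u[0],u[1]);print(n,np.degrees(np.arctan2(u[1],u[0])));u/=n
print("view",L-120*u, A+8*u+120*u)
for p in ((436,114),(414,285)): print(plane(c,p,180))
for p in ((143,114),): print("basecorner",plane(c,p,16))
```

```text
((397.3408203125, 190.2567596435547), (37.05467224121094, 98.02597045898438), 0.9873552918434143)
light [427.79 477.02 141.58] [np.float64(1.7165348184676643), np.float64(1.7165348184676945)]
((141.43560791015625, 185.16188049316406), (77.44811248779297, 149.1771240234375), 170.712158203125)
analyser [513.83 249.58 131.92] [np.float64(3.698905808074552), np.float64(3.69890580807471)]
243.17844126352836 110.72107656672334
view [470.25 364.79 136.81] [468.55 369.3  137.  ]
[363.13 461.81 180.  ]
[498.88 512.76 180.  ]
basecorner [459.75 191.05  16.  ]
```

Run:
```python
from h import *
d=np.load("w1.npz");c=dict(mtx=d["mtx"],world_to_cam=d["world_to_cam"]);ct=robot.camera_info("top")
f=lambda u,v:((u+.5)/5-.5+95,(v+.5)/5-.5+185)
P=[]
for w,t in(((436,114),(262,362)),((414,285),(197,165))):
    p,r=tri([(c,w),(ct,f(*t))]);print(p,r);P.append(p)
m=(P[0]+P[1])/2;x=P[1]-P[0];x[2]=0;x/=np.linalg.norm(x);y=np.array([-x[1],x[0],0])
print("mid",m,"yaw",np.degrees(np.arctan2(y[1],y[0])),"view",m-120*y)
for n,cc,uv in(("w",c,(397.3,190.3)),("t",ct,f(262,278))):
    o,dd=ray(cc,uv);t=(m-o)@y/(dd@y);print("window",n,o+t*dd)
for uv in((177,190),(181,165)):
    o,dd=ray(c,uv);t=(m-240*y-o)@y/(dd@y);print("analyser inner",o+t*dd)
```

```text
[363.36 461.33 181.19] [np.float64(0.05723535834237166), np.float64(0.057235358342222924)]
[499.27 512.31 180.3 ] [np.float64(0.5552067602645497), np.float64(0.555206760264475)]
mid [431.32 486.82 180.75] yaw 110.56347367165095 view [473.47 374.46 180.75]
window w [430.71 486.59 122.55]
window t [431.3  486.81 107.15]
analyser inner [526.28 266.11  58.12]
analyser inner [501.42 256.78  32.68]
```

The scope viewing point comes out at about (473.5, 374.5, 115), line of sight yaw 110.6°. Next is the canister.

Emit:
carry_out(steps=[{"xyz":[0.35,-0.95,0],"turn":0.2,"fingers":1},{"xyz":[0.35,-0.95,0],"turn":0.4,"fingers":1},{"xyz":[0.35,-0.95,0],"turn":0.6,"fingers":1},{"xyz":[0.35,-0.95,0],"turn":0.8,"fingers":1},{"xyz":[0.35,-0.95,0],"turn":1,"fingers":1}])

```text
time: 2.02
tcp_pos: [474.1, 252.4, 300.4]
orientation: [0.217, 0.976, 0.0, -0.0]
ft_force: [0.1, -0.9, 0.1]
width: 85.3
grip_force: 0.0
```

Emit:
carry_out(steps=[{"xyz":[-0.45,-0.97,0],"turn":0.2,"fingers":1},{"xyz":[-0.45,-0.97,0],"turn":0.4,"fingers":1},{"xyz":[-0.45,-0.97,0],"turn":0.45,"fingers":1}])

```text
time: 2.4
tcp_pos: [474.6, 121.3, 300.7]
orientation: [0.386, 0.923, 0.0, 0.0]
ft_force: [-0.4, 0.1, 0.4]
width: 85.4
grip_force: 0.0
```

Emit:
carry_out(steps=[{"xyz":[-0.87,-0.91,0],"turn":0,"fingers":1},{"xyz":[-0.87,-0.91,0],"turn":0,"fingers":1},{"xyz":[-0.87,-0.91,0],"turn":0,"fingers":1}])

```text
time: 2.78
tcp_pos: [471.2, -28.9, 300.5]
orientation: [0.383, 0.924, 0.0, 0.0]
ft_force: [-0.1, 0.2, 0.3]
width: 85.3
grip_force: 0.0
```

Emit:
carry_out(steps=[{"xyz":[-0.87,-0.91,0],"turn":0,"fingers":1},{"xyz":[-0.87,-0.91,0],"turn":0,"fingers":1},{"xyz":[-0.87,-0.91,0],"turn":0,"fingers":1}])

```text
time: 3.15
tcp_pos: [468.0, -180.2, 300.2]
orientation: [0.383, 0.924, 0.0, -0.0]
ft_force: [0.5, 0.3, -0.5]
width: 85.2
grip_force: 0.0
```

Run:
```python
from h import *
s=robot.state();print(s["tcp_pos"],s["orientation"],s["qpos"],s["time"])
im=robot.grab_frame("wrist");save("w2",im);c=robot.camera_info("wrist");np.savez("w2.npz",im=im,**c)
```

```text
[ 468.02 -180.19  300.17] [ 0.38  0.92  0.   -0.  ] [-0.42 -0.27  1.72  0.    1.7  -1.2 ] 3.15
```

Emit:
carry_out(steps=[{"xyz":[-0.87,-0.91,0],"turn":0,"fingers":1},{"xyz":[-0.87,-0.91,0],"turn":0,"fingers":1},{"xyz":[-0.87,-0.91,0],"turn":0,"fingers":1},{"xyz":[-0.87,-0.91,0],"turn":0,"fingers":1}])

```text
time: 3.7
tcp_pos: [465.0, -330.2, 299.7]
orientation: [0.383, 0.924, 0.0, -0.001]
ft_force: [-0.4, 0.3, -0.1]
width: 85.5
grip_force: 0.0
```

Run:
```python
from h import *
s=robot.state();print(s["tcp_pos"],s["orientation"],s["qpos"],s["time"])
im=robot.grab_frame("wrist");save("w3",im);c=robot.camera_info("wrist");np.savez("w3.npz",im=im,**c)
a=cv2.imread("pics/w2.png");cv2.imwrite("pics/w23.png",cv2.resize(np.hstack([a,im[:,:,::-1]]),(800,300),interpolation=cv2.INTER_AREA))
```

```text
[ 464.97 -330.16  299.66] [ 0.38  0.92  0.   -0.  ] [-0.66 -0.12  1.59  0.    1.67 -1.45] 3.7
```

View pics/w23.png

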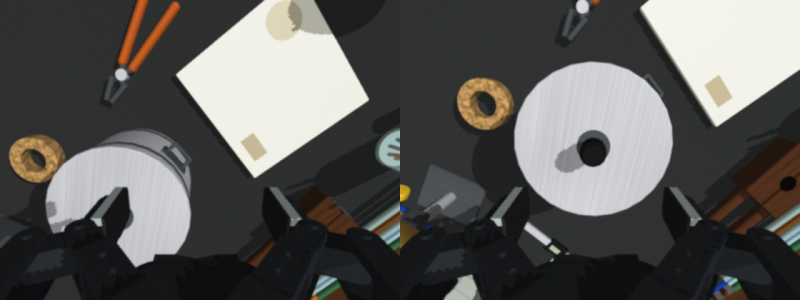

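Left picture: board fully visible. Right picture: lid at full-scale (270,195), with the dark knob at about (270,212).

Run:
```python
from h import *
d=np.load("w3.npz");im=d["im"];c=dict(mtx=d["mtx"],world_to_cam=d["world_to_cam"]);ct=robot.camera_info("top")
k=blobs(im.max(2)<48,(235,170,310,245),50)
for b in k: print(cen(b),cv2.contourArea(b),cv2.boundingRect(b))
e=cv2.minEnclosingCircle(k[0]);print(e,plane(c,e[0],185),plane(c,e[0],173))
print("tri",tri([(c,e[0]),(ct,(381.5,222.9))]),tri([(c,e[0]),(ct,(381.5,222.9)),(robot.camera_info("side"),(337.2,167))]))
l=blobs(im.min(2)>110,(150,70,400,320),3000)[0];el=cv2.fitEllipse(cv2.convexHull(l));print("lid",el,plane(c,el[0],145))
h=cv2.convexHull(l)[:,0];W=np.array([plane(c,p,145)[:2] for p in h],np.float32);print("rim circ",cv2.minEnclosingCircle(W))
d2=np.load("w2.npz");im=d2["im"];c=dict(mtx=d2["mtx"],world_to_cam=d2["world_to_cam"])
b=blobs(im.min(2)>170,(240,0,530,260),3000)[0];q=cv2.approxPolyDP(cv2.convexHull(b),8,True)[:,0]
W=np.array([plane(c,p,12) for p in q]);print(q,W)
```

```text
[269.58 212.26] 1112.0 (251, 193, 38, 40)
((270.0, 212.36842346191406), 19.657133102416992) [ 463.95 -333.35  185.  ] [ 466.36 -335.99  173.  ]
tri (array([ 457.79, -328.14,  211.98]), [np.float64(1.0497385577661882), np.float64(1.0497385577661371)]) (array([ 466.46, -338.07,  164.07]), [np.float64(1.674083573104523), np.float64(1.129305315667752), np.float64(0.5657542278202381)])
lid ((270.4201354980469, 193.8473663330078), (216.04937744140625, 222.34925842285156), 91.97786712646484) [ 459.64 -329.17  145.  ]
rim circ ((466.9132995605469, -336.2614440917969), 103.94070434570312)
[[407   0]
 [466  49]
 [515 139]
 [355 247]
 [247 104]
 [370   0]] [[ 433.43   69.68   12.  ]
 [ 524.12   87.54   12.  ]
 [ 656.21   70.1    12.  ]
 [ 623.74 -175.12   12.  ]
 [ 381.05 -143.57   12.  ]
 [ 403.14   39.51   12.  ]]
```

Rim circle projected at z=145 has radius 103.9, which confirms height and centre: lid/knob at (466.7, -336.2). Board centre is (517, -35). Descending to the knob.

Emit:
carry_out(steps=[{"xyz":[-0.045,-0.025,0.4],"turn":0,"fingers":1},{"xyz":[-0.045,-0.025,0.8],"turn":0,"fingers":1},{"xyz":[-0.045,-0.025,0.8],"turn":0,"fingers":1}], newtons=50)

```text
time: 4.12
tcp_pos: [465.7, -333.4, 201.5]
orientation: [0.382, 0.924, 0.001, -0.003]
ft_force: [-0.1, -0.4, 0.5]
width: 85.4
grip_force: 0.0
```

Emit:
carry_out(steps=[{"xyz":[0,0,0.14],"turn":0,"fingers":1},{"xyz":[0,0,0.28],"turn":0,"fingers":1},{"xyz":[0,0,0.28],"turn":0,"fingers":1}])

```text
time: 4.5
tcp_pos: [465.8, -335.5, 170.0]
orientation: [0.383, 0.924, 0.0, -0.001]
ft_force: [0.1, 0.3, 0.3]
width: 85.1
grip_force: 0.0
```

Emit:
carry_out(steps=[{"xyz":[0,0,0],"turn":0,"fingers":0},{"xyz":[0,0,0],"turn":0,"fingers":0},{"xyz":[0,0,0],"turn":0,"fingers":0},{"xyz":[0,0,0],"turn":0,"fingers":0},{"xyz":[0,0,0],"turn":0,"fingers":0}])

```text
time: 5.12
tcp_pos: [466.1, -336.0, 171.6]
orientation: [0.383, 0.924, -0.0, 0.0]
ft_force: [-2.9, 0.4, 4.8]
width: 30.2
grip_force: 50.1
```

Emit:
carry_out(steps=[{"xyz":[0,0,-0.15],"turn":0,"fingers":0},{"xyz":[0,0,-0.4],"turn":0,"fingers":0},{"xyz":[0,0,-0.65],"turn":0,"fingers":0},{"xyz":[0,0,-0.65],"turn":0,"fingers":0}])

```text
time: 5.62
tcp_pos: [466.5, -336.2, 251.8]
orientation: [0.383, 0.924, -0.0, 0.002]
ft_force: [-0.1, -0.0, -4.3]
width: 30.4
grip_force: 50.3
```

Emit:
carry_out(steps=[{"xyz":[0.1,0.14,0],"turn":0,"fingers":0},{"xyz":[0.23,0.32,0],"turn":0,"fingers":0},{"xyz":[0.36,0.5,0],"turn":0,"fingers":0},{"xyz":[0.49,0.69,0],"turn":0,"fingers":0}])

```text
time: 6.12
tcp_pos: [482.8, -233.9, 247.4]
orientation: [0.383, 0.924, 0.0, -0.001]
ft_force: [-0.1, -0.0, -3.4]
width: 30.2
grip_force: 50.3
```

Emit:
carry_out(steps=[{"xyz":[0.12,0.17,0],"turn":0,"fingers":0},{"xyz":[0.25,0.34,0],"turn":0,"fingers":0},{"xyz":[0.37,0.52,0],"turn":0,"fingers":0},{"xyz":[0.49,0.69,0],"turn":0,"fingers":0}])

```text
time: 6.62
tcp_pos: [499.7, -133.8, 247.5]
orientation: [0.383, 0.924, 0.0, -0.001]
ft_force: [0.2, -0.4, -3.4]
width: 30.4
grip_force: 50.3
```

Emit:
carry_out(steps=[{"xyz":[0.13,0.19,0],"turn":0,"fingers":0},{"xyz":[0.27,0.38,0],"turn":0,"fingers":0},{"xyz":[0.4,0.56,0],"turn":0,"fingers":0},{"xyz":[0.49,0.69,0],"turn":0,"fingers":0},{"xyz":[0.49,0.69,0],"turn":0,"fingers":0}])

```text
time: 7.25
tcp_pos: [517.0, -34.3, 248.2]
orientation: [0.382, 0.924, -0.0, -0.0]
ft_force: [-0.1, -0.4, -3.3]
width: 30.2
grip_force: 50.3
```

Run:
```python
from h import *
s=robot.state();print(s["tcp_pos"],s["ft_force"],s["width"],s["time"])
im=robot.grab_frame("top");save("t2",im[120:300,200:450].repeat(3,0).repeat(3,1))
```

```text
[517.03 -34.26 248.21] [-0.06 -0.42 -3.27] 30.24218869526234 7.25
```

View pics/t2.png

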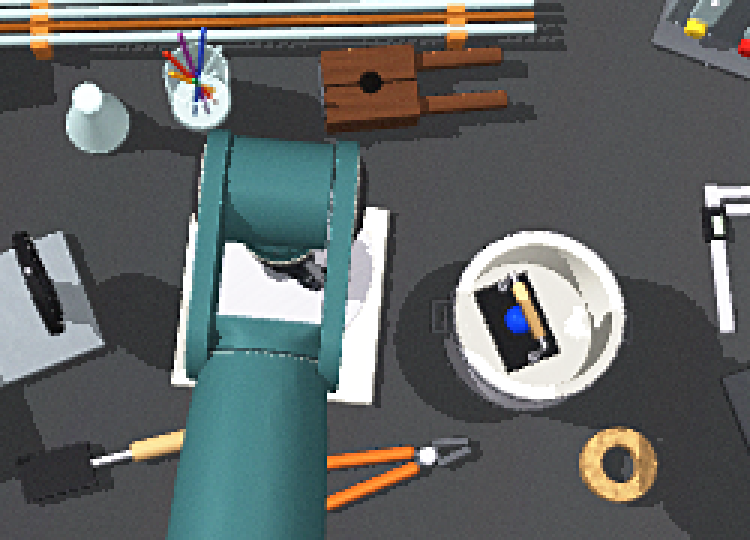

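The lid hangs over the board. The open canister shows the tray with the blue ball and the wooden grip (crop (516,318) and (528,310)). Lowering the lid.

Emit:
carry_out(steps=[{"xyz":[0,0,0.2],"turn":0,"fingers":0},{"xyz":[0,0,0.47],"turn":0,"fingers":0},{"xyz":[0,0,0.73],"turn":0,"fingers":0},{"xyz":[0,0,1],"turn":0,"fingers":0}])

```text
time: 7.8
tcp_pos: [516.9, -36.2, 127.8]
orientation: [0.383, 0.924, -0.0, 0.0]
ft_force: [0.2, 0.3, -3.5]
width: 30.2
grip_force: 50.3
```

Emit:
carry_out(steps=[{"xyz":[0,0,0.2],"turn":0,"fingers":0},{"xyz":[0,0,0.35],"turn":0,"fingers":0},{"xyz":[0,0,0.46],"turn":0,"fingers":0},{"xyz":[0,0,0.53],"turn":0,"fingers":0},{"xyz":[0,0,0.53],"turn":0,"fingers":0}])

```text
time: 8.43
tcp_pos: [517.1, -35.5, 65.1]
orientation: [0.383, 0.924, -0.0, -0.0]
ft_force: [-0.1, -0.9, -3.4]
width: 30.0
grip_force: 50.3
```

Emit:
carry_out(steps=[{"xyz":[0,0,0.025],"turn":0,"fingers":0},{"xyz":[0,0,0.045],"turn":0,"fingers":0},{"xyz":[0,0,0.06],"turn":0,"fingers":0},{"xyz":[0,0,0.06],"turn":0,"fingers":0}])

```text
time: 8.93
tcp_pos: [517.1, -35.4, 58.0]
orientation: [0.383, 0.924, -0.0, -0.0]
ft_force: [1.3, 0.3, -3.1]
width: 30.0
grip_force: 50.3
```

Emit:
carry_out(steps=[{"xyz":[0,0,0.01],"turn":0,"fingers":0},{"xyz":[0,0,0.02],"turn":0,"fingers":0},{"xyz":[0,0,0.03],"turn":0,"fingers":0},{"xyz":[0,0,0.03],"turn":0,"fingers":0}])

```text
time: 9.43
tcp_pos: [517.2, -35.5, 54.6]
orientation: [0.383, 0.924, 0.0, 0.0]
ft_force: [-1.4, -0.1, -0.6]
width: 29.7
grip_force: 50.5
```

Emit:
carry_out(steps=[{"xyz":[0,0,0],"turn":0,"fingers":1},{"xyz":[0,0,0],"turn":0,"fingers":1},{"xyz":[0,0,0],"turn":0,"fingers":1},{"xyz":[0,0,0],"turn":0,"fingers":1},{"xyz":[0,0,0],"turn":0,"fingers":1}])

```text
time: 10.05
tcp_pos: [517.2, -35.5, 54.5]
orientation: [0.383, 0.924, 0.0, 0.0]
ft_force: [0.3, -0.1, 0.0]
width: 85.4
grip_force: 0.0
```

Emit:
carry_out(steps=[{"xyz":[0,0,-0.2],"turn":0,"fingers":1},{"xyz":[0,0,-0.6],"turn":0,"fingers":1},{"xyz":[0,0,-1],"turn":0,"fingers":1},{"xyz":[0,0,-1],"turn":0,"fingers":1}])

```text
time: 10.55
tcp_pos: [518.5, -35.6, 178.6]
orientation: [0.383, 0.924, 0.001, 0.003]
ft_force: [-0.7, 0.2, -0.9]
width: 85.2
grip_force: 0.0
```

Emit:
carry_out(steps=[{"xyz":[-0.3,-0.4,-0.5],"turn":0,"fingers":1},{"xyz":[-0.74,-1,-0.6],"turn":0,"fingers":1},{"xyz":[-0.74,-1,-0.6],"turn":0,"fingers":1},{"xyz":[-0.74,-1,-0.6],"turn":0,"fingers":1}])

```text
time: 11.05
tcp_pos: [494.5, -185.5, 246.3]
orientation: [0.385, 0.923, -0.0, 0.0]
ft_force: [0.9, -0.2, 0.9]
width: 85.6
grip_force: 0.0
```

Run:
```python
from h import *
s=robot.state();print(s["tcp_pos"],s["orientation"],s["qpos"],s["time"])
im=robot.grab_frame("wrist");save("w4",im);c=robot.camera_info("wrist");np.savez("w4.npz",im=im,**c)
```

```text
[ 494.51 -185.45  246.28] [ 0.38  0.92 -0.    0.  ] [-0.41 -0.21  1.75 -0.    1.6  -1.19] 11.05
```

Emit:
carry_out(steps=[{"xyz":[-0.37,-0.5,-0.2],"turn":0,"fingers":1},{"xyz":[-0.74,-1,-0.45],"turn":0,"fingers":1},{"xyz":[-0.74,-1,-0.45],"turn":0,"fingers":1},{"xyz":[-0.74,-1,-0.45],"turn":0,"fingers":1}])

```text
time: 11.6
tcp_pos: [473.0, -331.5, 300.0]
orientation: [0.384, 0.923, 0.0, -0.0]
ft_force: [0.3, 0.8, -0.1]
width: 85.4
grip_force: 0.0
```

Run:
```python
from h import *
s=robot.state();print(s["tcp_pos"],s["orientation"],s["qpos"],s["time"])
im=robot.grab_frame("wrist");c=robot.camera_info("wrist");np.savez("w5.npz",im=im,**c)
a=cv2.imread("pics/w4.png");cv2.imwrite("pics/w45.png",cv2.resize(np.hstack([a,im[:,:,::-1]]),(800,300),interpolation=cv2.INTER_AREA))
t=robot.grab_frame("top");np.savez("t3.npz",im=t)
```

```text
[ 472.95 -331.46  300.  ] [ 0.38  0.92  0.   -0.  ] [-0.66 -0.11  1.58  0.    1.67 -1.44] 11.6
```

View pics/w45.png

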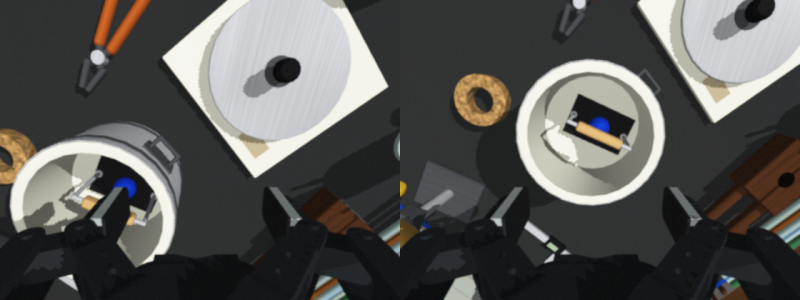

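The lid lies centred on the board. In the right picture the tray is in the canister, with the wooden grip at full-scale (280,190) and the ball behind it at (280,174).

Run:
```python
from h import *
d=np.load("w5.npz");im=d["im"];c=dict(mtx=d["mtx"],world_to_cam=d["world_to_cam"]);ct=robot.camera_info("top")
t2=np.zeros((420,560,3),np.uint8);t2[120:300,200:450]=cv2.imread("pics/t2.png")[1::3,1::3,::-1]
def wood(i): h=cv2.cvtColor(i,cv2.COLOR_RGB2HSV);return ((h[...,0]>8)&(h[...,0]<28)&(h[...,1]>75)&(h[...,2]>100)).astype(np.uint8)
def blue(i): h=cv2.cvtColor(i,cv2.COLOR_RGB2HSV);return ((h[...,0]>105)&(h[...,0]<130)&(h[...,1]>140)&(h[...,2]>70)).astype(np.uint8)
R=[]
for cc,i,bx in((c,im,(230,140,330,230)),(ct,t2,(355,205,405,250))):
    w=blobs(wood(i),bx,10)[0];r=cv2.minAreaRect(w);b=blobs(blue(i),bx,5)[0]
    print(r,cen(w),cen(b),cv2.boundingRect(b),cv2.boundingRect(w))
    q=cv2.boxPoints(r);e=[(q[i]+q[(i+1)%4])/2 for i in range(4)];
    e=[e[0],e[2]] if np.linalg.norm(e[0]-e[2])>np.linalg.norm(e[1]-e[3]) else [e[1],e[3]]
    P=[plane(cc,p,114) for p in e];v=P[1]-P[0];print("ends z114",P,np.linalg.norm(v),np.degrees(np.arctan2(v[1],v[0]))%180)
    print("grip",plane(cc,r[0],114),"ball",plane(cc,cen(b),49));R.append((cc,r[0]))
print(tri(R))
s=robot.state();print(s["tcp_pos"],s["orientation"])
l=blobs(im.min(2)>60,(0,0,560,420),1)
```

```text
((278.91436767578125, 189.1883544921875), (69.18785095214844, 15.145186424255371), 24.443954467773438) [278.86 189.33] [280.76 172.96] (265, 163, 29, 23) (246, 170, 67, 40)
ends z114 [array([ 442.19, -338.07,  114.  ]), array([ 508.93, -313.66,  114.  ])] 71.060542086962 20.084363000826578
grip [ 475.13 -326.02  114.  ] ball [ 473.19 -319.61   49.  ]
((376.00006103515625, 223.50003051757812), (17.8885440826416, 4.0249223709106445), 63.43495178222656) [376.98 225.5 ] [371.57 226.3 ] (368, 221, 9, 10) (371, 216, 11, 17)
ends z114 [array([ 501.47, -315.38,  114.  ]), array([ 443.2 , -340.42,  114.  ])] 63.42860068540026 23.24900702325371
grip [ 472.23 -327.95  114.  ] ball [ 473.3  -322.65   49.  ]
(array([ 466.75, -320.34,  155.12]), [np.float64(1.58095169480752), np.float64(1.5809516948075433)])
[ 473.13 -329.7   299.31] [ 0.38  0.92  0.   -0.  ]
```

Emit:
carry_out(steps=[{"xyz":[0,0,0.1],"turn":-0.2,"fingers":1},{"xyz":[0,0,0.2],"turn":-0.4,"fingers":1},{"xyz":[0,0,0.2],"turn":-0.6,"fingers":1},{"xyz":[0,0,0.2],"turn":-0.8,"fingers":1},{"xyz":[0,0,0.2],"turn":-1,"fingers":1}])

```text
time: 12.32
tcp_pos: [473.3, -328.9, 275.6]
orientation: [-0.003, 1.0, 0.0, -0.0]
ft_force: [0.2, -0.6, 0.1]
width: 85.5
grip_force: 0.0
```

Emit:
carry_out(steps=[{"xyz":[0,0,0.1],"turn":-0.2,"fingers":1},{"xyz":[0,0,0.2],"turn":-0.4,"fingers":1},{"xyz":[0,0,0.3],"turn":-0.45,"fingers":1},{"xyz":[0,0,0.3],"turn":-0.45,"fingers":1},{"xyz":[0,0,0.3],"turn":-0.45,"fingers":1}])

```text
time: 12.95
tcp_pos: [473.1, -329.9, 240.7]
orientation: [-0.175, 0.985, -0.0, 0.0]
ft_force: [-0.0, 0.4, 0.3]
width: 85.6
grip_force: 0.0
```

```bash
cat > m.py <<'E'
from h import *
import sys
def wood(i): h=cv2.cvtColor(i,cv2.COLOR_RGB2HSV);return ((h[...,0]>8)&(h[...,0]<28)&(h[...,1]>75)&(h[...,2]>100)).astype(np.uint8)
def blue(i): h=cv2.cvtColor(i,cv2.COLOR_RGB2HSV);return ((h[...,0]>105)&(h[...,0]<130)&(h[...,1]>140)&(h[...,2]>70)).astype(np.uint8)
s=robot.state();print(s["tcp_pos"],s["orientation"],s["qpos"],s["time"])
im=robot.grab_frame("wrist");c=robot.camera_info("wrist");np.savez(sys.argv[1]+".npz",im=im,**c);save(sys.argv[1],im)
def ends(c,im,guess):
    g=proj(c,np.array(guess)).astype(int);bx=(max(g[0]-130,0),max(g[1]-90,0),g[0]+130,g[1]+90)
    r=cv2.minAreaRect(blobs(wood(im),bx,50)[0]);q=cv2.boxPoints(r);e=[(q[i]+q[(i+1)%4])/2 for i in range(4)]
    e=[e[0],e[2]] if np.linalg.norm(e[0]-e[2])>np.linalg.norm(e[1]-e[3]) else [e[1],e[3]]
    return sorted(e,key=lambda p:plane(c,p,114)[0]),r
d=np.load("w5.npz");c5=dict(mtx=d["mtx"],world_to_cam=d["world_to_cam"]);g=(475,-326,114)
e5,_=ends(c5,d["im"],g);e,r=ends(c,im,g);print(r)
P=[tri([(c5,e5[k]),(c,e[k])]) for k in(0,1)];print(P);m=(P[0][0]+P[1][0])/2;v=P[1][0]-P[0][0]
print("tri mid",m,np.linalg.norm(v),np.degrees(np.arctan2(v[1],v[0])))
Q=[plane(c,p,114) for p in e];v=Q[1]-Q[0];print("z114",(Q[0]+Q[1])/2,np.linalg.norm(v),np.degrees(np.arctan2(v[1],v[0])))
E
python3 m.py w6
```

```text
[ 473.13 -329.93  240.75] [-0.18  0.98 -0.    0.  ] [-0.65 -0.1   1.66  0.    1.58 -2.58] 12.95
((277.0, 209.5), (81.0, 16.0), 90.0)
[(array([ 442.76, -338.71,  111.23]), [np.float64(0.4180026872373094), np.float64(0.4180026872373699)]), (array([ 509.45, -313.91,  113.77]), [np.float64(0.4834871358412988), np.float64(0.4834871358413202)])]
tri mid [ 476.1  -326.31  112.5 ] 71.19718266572248 20.399657291260027
z114 [ 476.29 -326.57  114.  ] 71.52380398739291 20.35489530197843
```

View pics/w6.png

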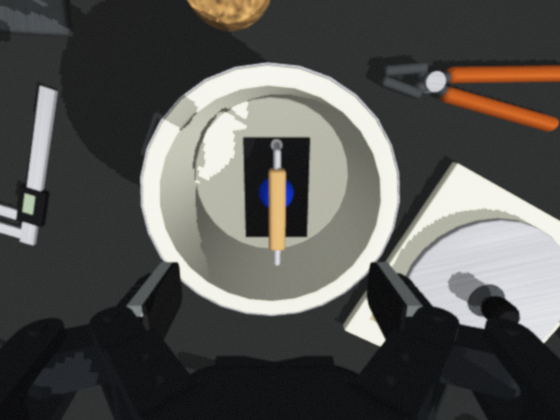

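The grip is centred between the fingers with the bar perpendicular to the closing line: triangulated at (476, -326.4, 113). The fingers clear the lining, so I descend.

Emit:
carry_out(steps=[{"xyz":[-0.03,0.02,0.3],"turn":0,"fingers":1},{"xyz":[-0.03,0.02,0.6],"turn":0,"fingers":1},{"xyz":[-0.03,0.02,0.8],"turn":0,"fingers":1},{"xyz":[-0.03,0.02,0.8],"turn":0,"fingers":1}], newtons=70)

```text
time: 13.5
tcp_pos: [474.9, -326.7, 143.3]
orientation: [-0.175, 0.985, 0.001, -0.001]
ft_force: [-0.2, 0.5, 0.4]
width: 85.4
grip_force: 0.0
```

Emit:
carry_out(steps=[{"xyz":[0,0,0.1],"turn":0,"fingers":1},{"xyz":[0,0,0.2],"turn":0,"fingers":1},{"xyz":[0,0,0.29],"turn":0,"fingers":1},{"xyz":[0,0,0.29],"turn":0,"fingers":1}])

```text
time: 14.0
tcp_pos: [475.0, -327.0, 108.7]
orientation: [-0.175, 0.985, 0.001, -0.0]
ft_force: [-0.5, -0.1, 0.5]
width: 85.8
grip_force: 0.0
```

Emit:
carry_out(steps=[{"xyz":[0,0,0],"turn":0,"fingers":0.4},{"xyz":[0,0,0],"turn":0,"fingers":0.3},{"xyz":[0,0,0],"turn":0,"fingers":0.25},{"xyz":[0,0,0],"turn":0,"fingers":0.2},{"xyz":[0,0,0],"turn":0,"fingers":0.15}])

```text
time: 14.62
tcp_pos: [475.3, -327.1, 109.9]
orientation: [-0.175, 0.984, 0.0, -0.0]
ft_force: [-0.6, 2.0, 2.7]
width: 13.5
grip_force: 30.1
```

Emit:
carry_out(steps=[{"xyz":[0,0,0],"turn":0,"fingers":0},{"xyz":[0,0,0],"turn":0,"fingers":0},{"xyz":[0,0,0],"turn":0,"fingers":0},{"xyz":[0,0,0],"turn":0,"fingers":0}])

```text
time: 15.12
tcp_pos: [475.4, -327.2, 110.0]
orientation: [-0.175, 0.984, 0.0, 0.0]
ft_force: [-2.2, 2.8, 5.8]
width: 13.0
grip_force: 68.8
```

Emit:
carry_out(steps=[{"xyz":[0,0,-0.02],"turn":0,"fingers":0},{"xyz":[0,0,-0.06],"turn":0,"fingers":0},{"xyz":[0,0,-0.11],"turn":0,"fingers":0},{"xyz":[0,0,-0.14],"turn":0,"fingers":0},{"xyz":[0,0,-0.15],"turn":0,"fingers":0}])

```text
time: 15.75
tcp_pos: [475.4, -327.3, 128.1]
orientation: [-0.175, 0.985, -0.0, 0.0]
ft_force: [0.8, 0.3, -3.8]
width: 12.6
grip_force: 68.2
```

Run:
```python
from h import *
s=robot.state();print(s["tcp_pos"],s["orientation"],s["ft_force"],s["ft_torque"],s["width"],s["time"])
im=robot.grab_frame("wrist");save("w7",im)
```

```text
[ 475.43 -327.26  128.06] [-0.18  0.98 -0.    0.  ] [ 0.79  0.29 -3.75] [ 0.04  0.06 -0.05] 12.559208806023952 15.75
```

View pics/w7.png

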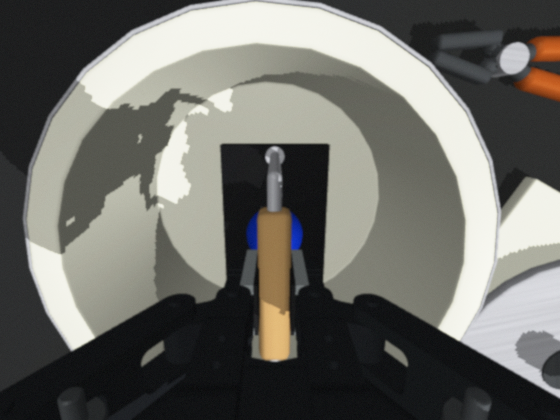

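The tray hangs free and square in the fingers, with the ball at (275,232) in its pocket. Continuing the lift.

Emit:
carry_out(steps=[{"xyz":[0,0,-0.03],"turn":0,"fingers":0},{"xyz":[0,0,-0.1],"turn":0,"fingers":0},{"xyz":[0,0,-0.2],"turn":0,"fingers":0},{"xyz":[0,0,-0.32],"turn":0,"fingers":0},{"xyz":[0,0,-0.45],"turn":0,"fingers":0}])

```text
time: 16.42
tcp_pos: [475.4, -327.3, 183.1]
orientation: [-0.175, 0.985, -0.0, 0.0]
ft_force: [-0.0, -0.8, -3.2]
width: 12.8
grip_force: 68.2
```

Emit:
carry_out(steps=[{"xyz":[0,0,-0.13],"turn":0,"fingers":0},{"xyz":[0,0,-0.27],"turn":0,"fingers":0},{"xyz":[0,0,-0.4],"turn":0,"fingers":0},{"xyz":[0,0,-0.54],"turn":0,"fingers":0},{"xyz":[0,0,-0.68],"turn":0,"fingers":0}])

```text
time: 17.05
tcp_pos: [475.3, -327.2, 264.4]
orientation: [-0.175, 0.985, -0.0, 0.0]
ft_force: [0.0, 0.5, -3.3]
width: 12.6
grip_force: 68.2
```

Emit:
carry_out(steps=[{"xyz":[0,0,-0.13],"turn":0,"fingers":0},{"xyz":[0,0,-0.25],"turn":0,"fingers":0},{"xyz":[0,0,-0.35],"turn":0,"fingers":0},{"xyz":[0,0,-0.42],"turn":0,"fingers":0},{"xyz":[0,0,-0.45],"turn":0,"fingers":0}])

```text
time: 17.68
tcp_pos: [475.4, -327.2, 317.7]
orientation: [-0.175, 0.984, -0.0, 0.0]
ft_force: [0.1, -0.8, -4.8]
width: 13.1
grip_force: 68.3
```

Emit:
carry_out(steps=[{"xyz":[-0.018,0.05,0],"turn":0,"fingers":0},{"xyz":[-0.054,0.15,0],"turn":0,"fingers":0},{"xyz":[-0.1,0.28,0],"turn":0,"fingers":0},{"xyz":[-0.156,0.43,0],"turn":0,"fingers":0},{"xyz":[-0.218,0.6,0],"turn":0,"fingers":0}])

```text
time: 18.3
tcp_pos: [475.0, -249.0, 317.4]
orientation: [-0.176, 0.984, -0.0, 0.0]
ft_force: [0.5, 0.8, -3.9]
width: 12.7
grip_force: 68.3
```

Emit:
carry_out(steps=[{"xyz":[-0.065,0.18,0],"turn":0,"fingers":0},{"xyz":[-0.13,0.36,0],"turn":0,"fingers":0},{"xyz":[-0.196,0.54,0],"turn":0,"fingers":0},{"xyz":[-0.26,0.72,0],"turn":0,"fingers":0},{"xyz":[-0.327,0.9,0],"turn":0,"fingers":0}])

```text
time: 18.92
tcp_pos: [474.3, -133.9, 317.4]
orientation: [-0.176, 0.984, -0.0, 0.0]
ft_force: [0.1, -0.3, -3.2]
width: 12.5
grip_force: 68.3
```

Emit:
carry_out(steps=[{"xyz":[-0.065,0.18,0],"turn":0,"fingers":0},{"xyz":[-0.13,0.36,0],"turn":0,"fingers":0},{"xyz":[-0.196,0.54,0],"turn":0,"fingers":0},{"xyz":[-0.26,0.72,0],"turn":0,"fingers":0},{"xyz":[-0.327,0.9,0],"turn":0,"fingers":0}])

```text
time: 19.55
tcp_pos: [473.5, -19.1, 317.4]
orientation: [-0.176, 0.984, -0.0, 0.0]
ft_force: [-0.2, -0.1, -3.7]
width: 13.0
grip_force: 68.3
```

Emit:
carry_out(steps=[{"xyz":[-0.065,0.18,0],"turn":0,"fingers":0},{"xyz":[-0.13,0.36,0],"turn":0,"fingers":0},{"xyz":[-0.196,0.54,0],"turn":0,"fingers":0},{"xyz":[-0.26,0.72,0],"turn":0,"fingers":0},{"xyz":[-0.327,0.9,0],"turn":0,"fingers":0}])

```text
time: 20.18
tcp_pos: [472.9, 95.7, 317.4]
orientation: [-0.176, 0.984, 0.0, 0.0]
ft_force: [0.1, -0.1, -3.5]
width: 12.6
grip_force: 68.3
```

Emit:
carry_out(steps=[{"xyz":[-0.065,0.18,0],"turn":0,"fingers":0},{"xyz":[-0.13,0.36,0],"turn":0,"fingers":0},{"xyz":[-0.196,0.54,0],"turn":0,"fingers":0},{"xyz":[-0.26,0.72,0],"turn":0,"fingers":0},{"xyz":[-0.327,0.9,0],"turn":0,"fingers":0}])

```text
time: 20.8
tcp_pos: [472.2, 210.5, 317.5]
orientation: [-0.176, 0.984, 0.0, 0.0]
ft_force: [0.8, -0.2, -4.1]
width: 12.5
grip_force: 68.3
```

Emit:
carry_out(steps=[{"xyz":[-0.06,0.17,0],"turn":0,"fingers":0},{"xyz":[-0.12,0.33,0],"turn":0,"fingers":0},{"xyz":[-0.175,0.48,0],"turn":0,"fingers":0},{"xyz":[-0.225,0.62,0],"turn":0,"fingers":0},{"xyz":[-0.27,0.74,0],"turn":0,"fingers":0}])

```text
time: 21.42
tcp_pos: [472.8, 304.7, 317.2]
orientation: [-0.175, 0.984, -0.0, -0.0]
ft_force: [0.1, -0.3, -3.7]
width: 12.6
grip_force: 68.3
```

Emit:
carry_out(steps=[{"xyz":[-0.035,0.1,0],"turn":0,"fingers":0},{"xyz":[-0.065,0.18,0],"turn":0,"fingers":0},{"xyz":[-0.09,0.24,0],"turn":0,"fingers":0},{"xyz":[-0.1,0.28,0],"turn":0,"fingers":0},{"xyz":[-0.11,0.3,0],"turn":0,"fingers":0}])

```text
time: 22.05
tcp_pos: [472.8, 342.0, 317.3]
orientation: [-0.175, 0.984, -0.0, -0.0]
ft_force: [-0.9, 0.3, -4.5]
width: 12.7
grip_force: 68.3
```

Run:
```python
from h import *
s=robot.state();print(s["tcp_pos"],s["orientation"],s["ft_force"],s["ft_torque"],s["qpos"],s["width"],s["time"])
im=robot.grab_frame("wrist");save("w8",im);c=robot.camera_info("wrist");np.savez("w8.npz",im=im,**c)
```

```text
[472.85 342.02 317.33] [-0.18  0.98 -0.   -0.  ] [-0.92  0.34 -4.52] [0.04 0.   0.01] [ 0.58 -0.09  1.54 -0.    1.7  -1.34] 12.717731668765646 22.05
```

View pics/w8.png

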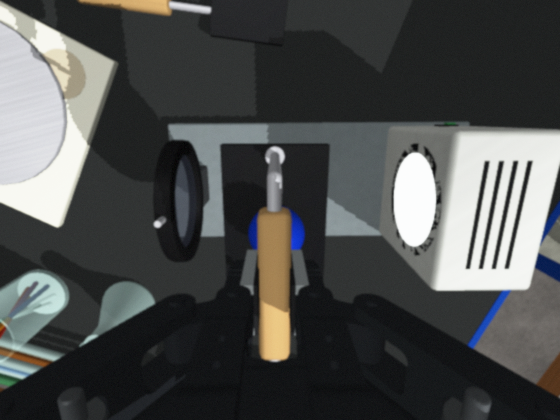

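The ball sits in its pocket at (275,230), and the tray hangs between the analyser (178,200) and the window (415,198), about 30 mm short. Shifting the rest and lowering.

Emit:
carry_out(steps=[{"xyz":[-0.01,0.03,0],"turn":0,"fingers":0},{"xyz":[-0.04,0.1,0],"turn":0,"fingers":0},{"xyz":[-0.07,0.18,0],"turn":0,"fingers":0},{"xyz":[-0.09,0.23,0],"turn":0,"fingers":0},{"xyz":[-0.1,0.25,0],"turn":0,"fingers":0}])

```text
time: 22.72
tcp_pos: [473.7, 374.7, 317.1]
orientation: [-0.176, 0.984, -0.0, -0.0]
ft_force: [-0.4, -0.1, -4.3]
width: 12.8
grip_force: 68.3
```

Emit:
carry_out(steps=[{"xyz":[0,0,0.03],"turn":0,"fingers":0},{"xyz":[0,0,0.1],"turn":0,"fingers":0},{"xyz":[0,0,0.2],"turn":0,"fingers":0},{"xyz":[0,0,0.31],"turn":0,"fingers":0},{"xyz":[0,0,0.42],"turn":0,"fingers":0}])

```text
time: 23.35
tcp_pos: [473.7, 374.1, 265.6]
orientation: [-0.175, 0.985, -0.0, -0.0]
ft_force: [0.0, -0.4, -4.2]
width: 12.6
grip_force: 68.3
```

Emit:
carry_out(steps=[{"xyz":[0,0,0.11],"turn":0,"fingers":0},{"xyz":[0,0,0.22],"turn":0,"fingers":0},{"xyz":[0,0,0.33],"turn":0,"fingers":0},{"xyz":[0,0,0.42],"turn":0,"fingers":0},{"xyz":[0,0,0.5],"turn":0,"fingers":0}])

```text
time: 23.98
tcp_pos: [473.8, 374.2, 206.2]
orientation: [-0.175, 0.985, -0.0, -0.0]
ft_force: [0.1, 0.0, -3.0]
width: 13.2
grip_force: 68.3
```

Emit:
carry_out(steps=[{"xyz":[0,0,0.07],"turn":0,"fingers":0},{"xyz":[0,0,0.13],"turn":0,"fingers":0},{"xyz":[0,0,0.18],"turn":0,"fingers":0},{"xyz":[0,0,0.22],"turn":0,"fingers":0},{"xyz":[0,0,0.25],"turn":0,"fingers":0}])

```text
time: 24.6
tcp_pos: [473.8, 374.2, 176.7]
orientation: [-0.175, 0.984, 0.0, 0.0]
ft_force: [0.3, -0.1, -2.6]
width: 12.7
grip_force: 68.3
```

Run:
```python
from h import *
s=robot.state();print(s["tcp_pos"],s["orientation"],s["ft_force"],s["ft_torque"],s["width"],s["grip_force"],s["time"])
im=robot.grab_frame("wrist");c=robot.camera_info("wrist")
h=cv2.cvtColor(im,cv2.COLOR_RGB2HSV);m=((h[...,0]>105)&(h[...,0]<130)&(h[...,1]>140)&(h[...,2]>70)).astype(np.uint8)
b=np.vstack(blobs(m,(230,190,320,290),5));r=cv2.boundingRect(b);print("ball box",r)
print("ball",plane(c,(r[0]+r[2]/2,r[1]+r[3]/2),115),plane(c,(r[0]+r[2]/2,r[1]+27),115))
w=blobs(im.min(2)>235,(330,60,520,330),200)[0];e=cv2.fitEllipse(cv2.convexHull(w));print(e)
y=np.array([np.cos(np.radians(110.56)),np.sin(np.radians(110.56)),0]);o,d=ray(c,e[0]);t=(np.array([431.3,486.8,0])-o)@y/(d@y);p=o+t*d;print("window",p,"view",p-120*y)
```

```text
[473.77 374.22 176.73] [-0.18  0.98  0.    0.  ] [ 0.28 -0.15 -2.62] [-0.01  0.   -0.01] 12.735500991517778 68.28523635864258 24.6
ball box (248, 211, 56, 39)
ball [471.37 374.42 115.  ] [476.2  376.21 115.  ]
((470.4266662597656, 236.86325073242188), (94.39716339111328, 158.6201629638672), 175.06747436523438)
window [430.78 486.6  124.61] view [472.92 374.25 124.61]
```

The ball is at about (473.8, 375, 115), within a few mm of the viewing point measured from the window. Letting it settle, then handing in.

Emit:
carry_out(steps=[{"xyz":[0,0,0],"turn":0,"fingers":0},{"xyz":[0,0,0],"turn":0,"fingers":0},{"xyz":[0,0,0],"turn":0,"fingers":0},{"xyz":[0,0,0],"turn":0,"fingers":0},{"xyz":[0,0,0],"turn":0,"fingers":0}])

```text
time: 25.28
tcp_pos: [473.8, 374.2, 177.0]
orientation: [-0.175, 0.985, 0.0, 0.0]
ft_force: [-0.5, 0.5, -4.1]
width: 12.9
grip_force: 68.3
```

```bash
python3 -c "
from station import robot
print(robot.close_job())"
```

```text
the job is handed in; nothing more can be done
None
```

I handed the job in (no verdict came back): the lid lies knob up near the centre of the board, and the tray is held level and still at the polariscope, the ball in its pocket within a few mm of the viewing point and the bail turned across the line of sight.

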